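Lock out the drying oven's isolator

TASK

Lock out the drying oven at its isolator on the sloped white console: swing the red handle fully home to off, so that its padlock hole lines up with the hole in the fixed hasp. Then lay the lockout bar across the two yellow saddles so that its two jaws straddle the handle arm and it sits flat and fully down in both saddles, with the handle still at off, and let go. Leave the jar, the tin and the foil-wrapped block where they stand.

Things in the scene. Friction and masses are not known exactly. Their poses are not given: they have to be found in the camera images.
- face: Sloped switch face (300 mm wide) of a fixed white console, 35 degrees from level. Origin on its surface at the handle's pivot, 64 mm above the bench. x points up the slope, y level along the face, z out of it (35 degrees from vertical). It runs from x = -60 to 130 mm; behind it stands a grey box, top 155 mm above the bench.
- saddle_a (a point): Centre of the flat bearing top of one fixed yellow saddle: face x = 38, y = -117, z = 30 mm. The saddle is 8 mm long in face y; two cheeks 34 mm apart in face x rise 12 mm above the bearing top. It is open outwards (face z) and at both ends.
- saddle_b (a point): The same for the other saddle, at face x = 38, y = +117, z = 30 mm.
- handle (a joint): Red handle's angle about the face's z, rad. 0 = on, pointing to face -y; grows as it swings to face +x (up the slope); 1.571 = off, a firm end stop where the holes line up. Stiff (5 N at the grip), no spring: it stays where left. Arm 14 mm wide, top 26 mm off the face, reaching 92 mm from the pivot (tab to 114 mm); hub 48 mm across, top 29 mm off the face.
- handle_grip (a point): Centre of the upright paddle on the handle, 78 mm from the pivot and 45 mm off the face. The paddle is 24 mm long along the arm, 12 mm thick across it, and stands from 26 to 60 mm off the face.
- handle_hole (a point): Centre of the 9 mm padlock hole in the tab at the handle's end, 104 mm from the pivot, 18 mm off the face. It turns with the handle.
- fixed_hole (a point): The point over the 9 mm hole of the fixed steel hasp plate where the handle's hole must come: face x = 104, y = 0, z = 18 mm.
- bar: Loose aluminium lockout bar, 0.2 kg. Origin at the centre of its underside; y along its length, z up; alike after half a turn. Flat 264 x 28 x 8 mm strip, its underside 16 mm above the origin, on four 28 mm wide plates down to the origin's level: two turned-down ends (6 mm thick, 252 mm between them) and two middle jaws (8 mm thick, 20 mm between them).
- bar_grip (a point): Centre of the blue grip block on the middle of the bar, 42 mm above the bar's origin. The block is 30 mm along the bar, 16 mm across it, and reaches from 24 to 60 mm above the bar's origin, standing on the strip's top, which runs under it to both sides.
- seat (a point): Fixed point where the bar's origin lies when seated: face x = 38, y = 0, z = 14 mm. The bar's y then lies along the face's y and its z along the face's z. Play: 3 mm up or down the slope in the saddles, and 3 mm either way along the bar before a jaw meets the handle arm.
- jar: Bystander: small amber jar with white cap, 52 mm across, 85 mm tall; origin at the centre of its underside. Leave alone.
- tin: Bystander: open aluminium weighing tin, 68 mm across, 30 mm tall; origin at the centre of its underside. Leave alone.
- block: Bystander: foil-wrapped sample block, 60 x 45 x 35 mm; origin at the centre of its underside. Leave alone.

How it is judged (in metres and radians):
On the way, in this order (a step that is already met when the one before it is completed fails the run):
1. the handle is swung home to off: its padlock hole lines up with the fixed hasp hole within 2 mm (distance between handle_hole and fixed_hole below 0.002 m), for 0.3 s.
2. the lockout bar is seated in both saddles, jaws astride the handle arm (distance between handle_hole and fixed_hole below 0.002 m and x of bar in the frame of seat between -0.006 and 0.006 m and y of bar in the frame of seat between -0.006 and 0.006 m and z of bar in the frame of seat between -0.003 and 0.003 m and angle between the y axis of bar and the y axis of face, either way round below 0.06 rad and angle between the z axis of bar and the z axis of face, either way round below 0.06 rad and angle between bar's own z axis and vertical below 1.2 rad), for 0.2 s.
At the end, for the whole second after the job is handed in: The handle's padlock hole is within 2 mm of the fixed hasp hole's point; the bar's origin is within 6 mm of the seat point along and up the face and within 3 mm in height off the face, the bar's length and its upright axis are within 0.06 rad of the face's, jaws down; bar and handle are at rest (all of step 2 and linear speed of bar below 0.01 m/s and velocity of joint handle below 0.02 rad/s); the robot touches nothing.
It fails at once if the jar is moved more than 20 mm or tipped (distance of jar from where it was at the start of the episode above 0.02 m or angle between jar's own z axis and vertical above 0.4 rad).
It fails at once if the tin is moved more than 20 mm or tipped (distance of tin from where it was at the start of the episode above 0.02 m or angle between tin's own z axis and vertical above 0.4 rad).
It fails at once if the block is moved more than 20 mm or tipped (distance of block from where it was at the start of the episode above 0.02 m or angle between block's own z axis and vertical above 0.4 rad).
It also fails if it takes over 61 s, if anything falls off the work surface, if the arm or the gripper's body presses on something with over 40 N, if the wrist force passes 120 N, or if a joint passes its speed limit or range.

ROBOT

A 6-joint arm with a two-finger parallel gripper is mounted at the origin on the work surface. World frame = base frame: x ahead of the robot, y to its left, z up, the work surface at z = 0. Lengths are in mm, angles in rad, forces in N, time in s.
With the tool pointing down it reaches from about 350 to 975 mm from the base axis. Payload 7.1 kg.
Tool frame: the origin (TCP) lies midway between the tips of the shut fingers; the grasp point (between the pads) lies 19 mm behind it; z points along the fingers, y is the line along which they close (so a half turn about z gives the same grasp; the last joint's range is limited). The gripper opens to 88 mm and grips with 3 to 60 N. Pads are 20 mm wide; open, the fingers measure 115 mm over their backs; the gripper's body (75 mm by 178 mm) begins 61 mm behind the grasp point.
Start: joints at [-1.154, 0.423, 1.63, -0, 1.089, -0.019], TCP at [263.85, -566.558, 222.675] pointing down, gripper open.
Joint ranges: [-3, 3], [-0.9, 2.11], [0.09, 2.58], [-1.31, 4.45], [0.11, 2.69], [-2.54, 2.54]. Speed limits (rad/s): [2.39, 2.39, 3.01, 3.14, 3.14, 3.14].

INTERFACE

Orientations are given as a rotation vector (axis times angle).
In Python, from workcell import ctrl gives the robot as it stands.
- The arm moves only by the shell command python3 -m inch 'ROWS' [OPENING]. ROWS is JSON, a list of rows, each an object with "xyz": the shift along the tool's x, y, z in mm, a list of three; "rot": the turn, a rotation vector about the tool's x, y, z in rad, a list of three. In form: [{"xyz": [dx, dy, dz], "rot": [ax, ay, az]}, ...]. A call has 1 to 12 rows; each row is the pose to reach, as a shift and turn from the pose commanded when the call began, along the tool's axes at that moment; what a row does not reach only later rows make up. A row lasts 1/12 s, in which the tool goes at most 41.7 mm and 7.16 degrees, less where a joint would pass 70% of its speed; a pose out of reach is approached as far as the arm can. A call with a gripper value outside its range is refused whole. OPENING is the closure in counts, from 0 (fully open) to 255 (shut), set as the call begins (- or left out, the last holds). The fingers move at their own pace and stop on an object; the grip force is fixed at half the most. Time passes only in rows, so rows that repeat a pose let the fingers close. It gives the time, the measured TCP pose, the force, the opening and the grip force at its end, in the units of the state.
- ctrl.get_obs(): the state, without advancing time (a new reading comes with each control period).
- ctrl.get_image(name): name is "scene" or "top"; returns the picture (400x640x3 uint8, red, green, blue); there is no depth.
- ctrl.camera_model(name): a dict with "fx", "fy", "cx", "cy" (pixels), "position" and "attitude" of the camera in the world. Camera axes: x right, y up, looking along -z (the intrinsics and any distortion apply to the point x, -y, -z); pixel columns grow to the right and rows downward; lengths in mm; the calibration is good to about 2 mm. A picture is of the moment at which its call begins. camera_model takes no time and is no camera call.
- ctrl.close_job(): hands the job in; it is judged then, once.
The state is a dict: "t": time; "qpos": joint angles; "qvel": joint speeds; "joint_torque": joint torques, N m; "ee_pos": TCP position; "orientation": TCP orientation; "ft_force": force on the tool from outside, world axes, zero at the start; "moment": the same for the moment, N m; "width": finger opening in mm; "grasp_force": force on a finger pad.
Only numpy, scipy, OpenCV 4.12 (cv2) and the standard library are available. Lean on these libraries where they do the work, as an engineer would, in place of code of your own. Each camera call takes 0.05 s, during which the arm holds its last target. There are 200 camera calls.

## Working session

There is one attempt and no reset: what is moved stays moved. The work goes in short steps, Python scripts to look and compute and a shell command to move; the robot and the scene stay as the last step left them, time stands still between calls to the robot, and variables do not carry over. Pictures are saved under pics/ and viewed, at most 10 in all, crops included, and the job is handed in when it is done.

```bash
ls; mkdir -p pics
python3 - <<'E'
from workcell import ctrl
import cv2
for n in("scene","top"):
    cv2.imwrite(f"pics/{n}0.png",ctrl.get_image(n)[:,:,::-1]); print(ctrl.camera_model(n))
print(ctrl.get_obs())
E
```

```text
pics
{'fx': 384.9809588733438, 'fy': 384.9809588733438, 'cx': 316.801790173029, 'cy': 195.52234617054188, 'position': array([1157.80576505,  134.20869374,  669.65724852]), 'attitude': array([0.57607244, 0.6952514 , 1.63542974])}
{'fx': 422.90495717107575, 'fy': 422.90495717107575, 'cx': 317.39350606277344, 'cy': 198.950971869838, 'position': array([510.21126682,   2.35382602, 998.3431144 ]), 'attitude': array([ 0.05795007, -0.02742597, -1.56478417])}
{'t': 0.1, 'qpos': array([-1.15401970e+00,  4.23780764e-01,  1.63060563e+00,  1.17589773e-05,
        1.08861077e+00, -1.89980628e-02]), 'qvel': array([-0.00163397, -0.00071062, -0.00246399, -0.00105856, -0.00067874,
       -0.00174672]), 'joint_torque': array([ 1.42028108e-03, -5.45610631e+01, -2.74321032e+01,  6.46624574e-02,
        1.89215405e-02, -3.79267919e-05]), 'ee_pos': array([ 263.64276758, -566.11360056,  221.97235453]), 'orientation': array([-3.06596938e+00, -6.78803479e-01,  4.19679531e-04]), 'ft_force': array([ 0.29100763, -0.01293108,  0.11341851]), 'moment': array([-0.04077176, -0.0167697 , -0.03417817]), 'grasp_force': 0.0, 'width': 87.87763871288274}
```

View pics/scene0.png

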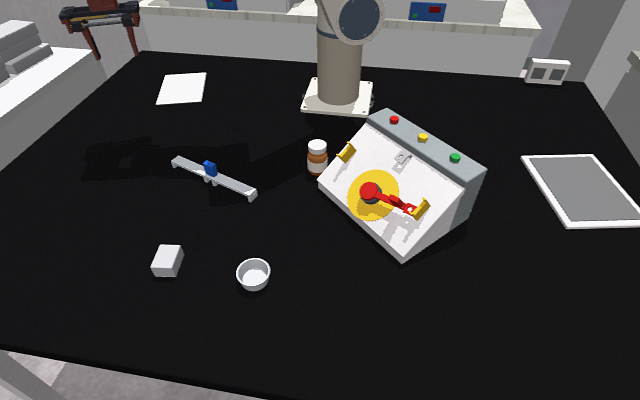

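View pics/top0.png

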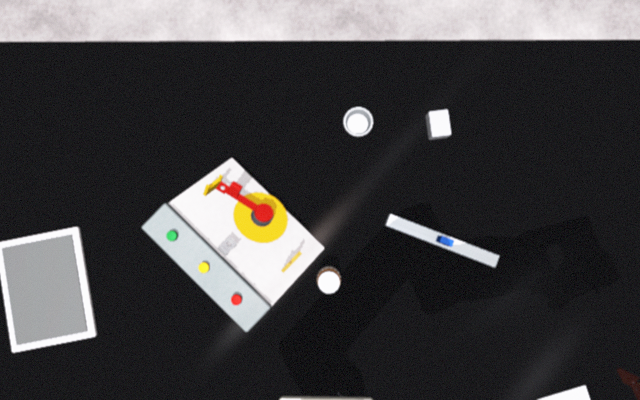

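The console is at image left with its face turned away from the robot. The bar is at about (442,241) in the top view. I'll zoom in on both for exact pixels.

Run:
```python
import cv2,numpy as np
t=cv2.imread("pics/top0.png");s=cv2.imread("pics/scene0.png")
def c(i,x,y,w,h,k):
    o=cv2.resize(i[y:y+h,x:x+w],None,fx=k,fy=k,interpolation=cv2.INTER_CUBIC)
    for a in range((x+19)//20*20,x+w,20): cv2.line(o,((a-x)*k,0),((a-x)*k,6),(0,255,0),1); cv2.putText(o,str(a),((a-x)*k,16),0,.35,(0,255,0))
    for a in range((y+19)//20*20,y+h,20): cv2.line(o,(0,(a-y)*k),(6,(a-y)*k),(0,255,0),1); cv2.putText(o,str(a),(8,(a-y)*k),0,.35,(0,255,0))
    return o
a=np.hstack([c(t,140,150,200,100,4)]);b=np.hstack([c(s,310,130,133,100,3),c(s,310,130,1,100,3),c(s,165,140,100,100,3),np.zeros((300,98,3),np.uint8)])
b=np.hstack([c(s,310,140,120,100,4),c(s,170,150,80,50,4).repeat(1,0) if 0 else np.vstack([c(s,170,148,80,50,4),c(t,382,210,80,50,4)])])
print(a.shape,b.shape)
cv2.imwrite("pics/z.png",np.vstack([a[:200*1] if 0 else cv2.resize(a,(800,400)),b])[:600*2])
cv2.imwrite("pics/z1.png",c(t,160,150,180,135,4)); cv2.imwrite("pics/z2.png",b)
b3=np.vstack([c(s,165,148,100,60,6),c(t,382,205,120,1,5)[:0].reshape(0,600,3)])
cv2.imwrite("pics/z3.png",np.vstack([c(s,310,130,150,140,4)[:0].reshape(0,600,3),c(s,165,150,100,50,6),c(t,380,205,120,60,5)]))
cv2.imwrite("pics/z2.png",c(s,310,100,180,150,4))
```

```text
(400, 800, 3) (400, 800, 3)
```

View pics/z1.png

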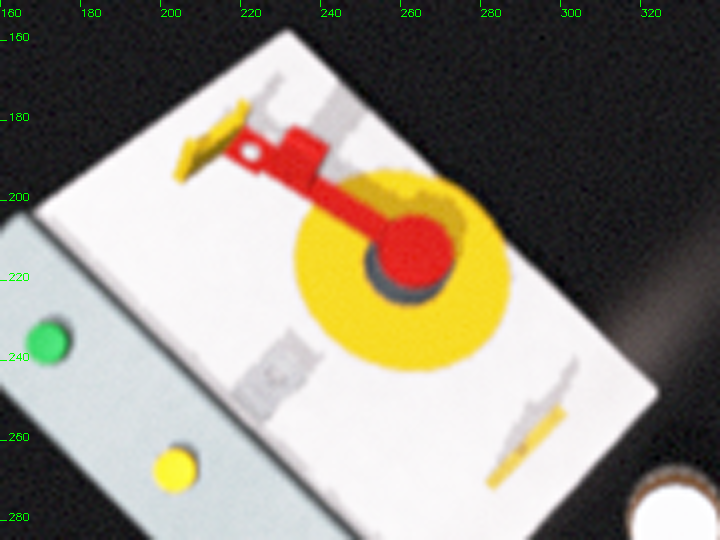

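View pics/z2.png

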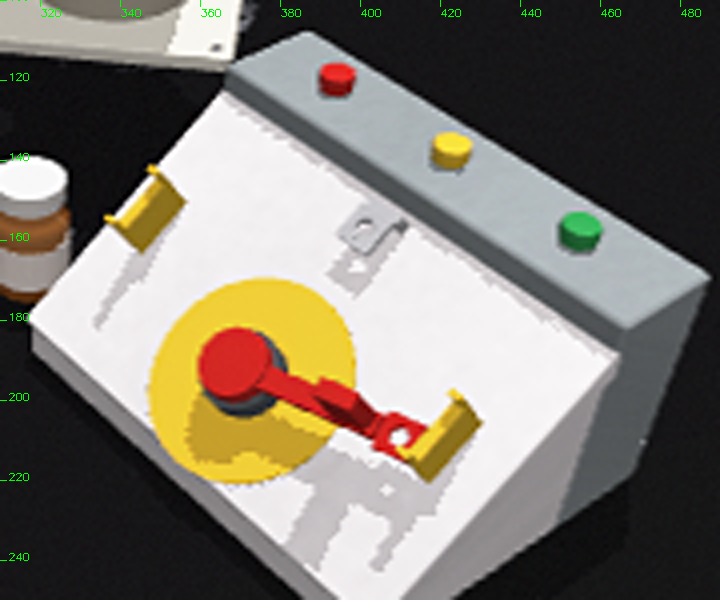

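View pics/z3.png

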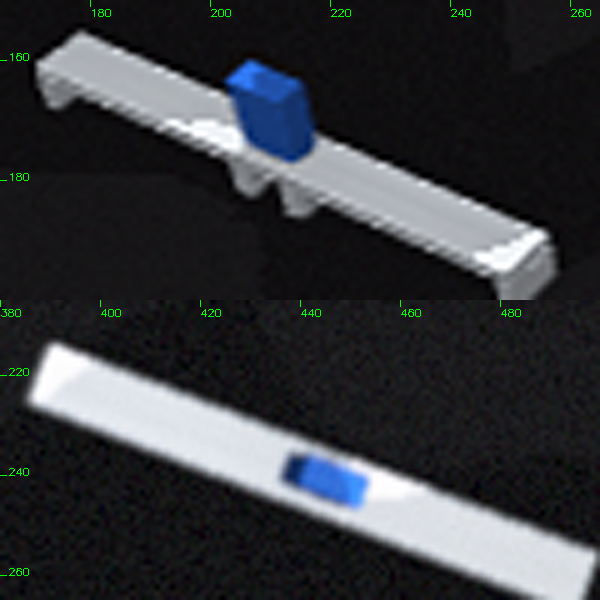

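```bash
cat > h.py <<'E'
import numpy as np,cv2
from scipy.spatial.transform import Rotation as R
from scipy.optimize import least_squares
from workcell import ctrl
def proj(n,P):
    c=ctrl.camera_model(n);p=R.from_rotvec(c["attitude"]).inv().apply(np.atleast_2d(P)-c["position"])
    return np.c_[c["cx"]+c["fx"]*p[:,0]/-p[:,2],c["cy"]-c["fy"]*p[:,1]/-p[:,2]]
s=np.radians(35)
def Rf(yaw): # face x horizontal heading = yaw
    return R.from_euler('z',yaw)*R.from_euler('y',-s)
E
cat > fit.py <<'E'
from h import *
def hh(a,r,z): return [r*np.sin(a),-r*np.cos(a),z]
def F(p,pr=0):
    a=p[3]
    T={"top":[([-60,-150,0],232,157),([-60,150,0],324.5,248),([0,0,29],264.2,212.7),(hh(a,104,22),222.5,188),([104,0,20],230,243.2),([38,117,40],291.8,262),([38,-117,40],213,185.5)],
    "scene":[([0,0,29],368.5,190.8),(hh(a,104,20),410,209.3),([104,0,20],401,157.8),([-60,150,0],317.5,180),([130,150,0],365.5,123),([130,-150,0],464.3,189.3)]}
    r=[]
    for n,L in T.items():
        r.append(proj(n,Rf(p[2]).apply([l[0] for l in L])+[p[0],p[1],64])-[l[1:] for l in L])
    if pr: print(np.round(np.vstack(r),1).tolist())
    return np.vstack(r).ravel()
q=least_squares(F,[500,120,2.36,.3],loss='soft_l1');print(q.x);F(q.x,1)
def G(p,pr=0):
    B=np.array([[14,132,24],[-14,132,24],[14,-132,24],[-14,-132,24],[0,0,60]])
    W=R.from_euler('z',p[2]).apply(B)+[p[0],p[1],0]
    r=np.vstack([proj("top",W)-[[390.4,213.4],[385.6,226],[499.6,255],[496.4,265],[446.6,241.2]],
     proj("scene",W)-[[256.3,188.7],[248.8,194.7],[178.7,155.3],[171.7,160.8],[209.2,162.5]][:0] if 0 else proj("scene",W)[[0,1,2,3,4]]-[[248.8,194.7],[256.3,188.7],[171.7,160.8],[178.7,155.3],[209.2,162.5]]])
    if pr: print(np.round(r,1).tolist())
    return r.ravel()
b=least_squares(G,[420,-280,-.3],loss='soft_l1');print(b.x);G(b.x,1)
E
python3 fit.py
```

```text
[5.19211622e+02 1.47491575e+02 2.37254016e+00 2.33136096e-01]
[[-0.6, 0.2], [-0.5, 0.4], [-0.5, -0.8], [-0.4, -1.2], [-1.3, -0.1], [1.3, -2.3], [0.8, -4.5], [-0.8, -1.9], [-0.3, -0.6], [-0.4, -2.9], [-1.6, -1.9], [1.0, -2.9], [1.1, -2.7]]
[ 4.70667850e+02 -2.63506069e+02 -3.55337787e-01]
[[-0.8, 0.5], [-0.2, -0.7], [-0.6, -0.1], [-1.5, 1.5], [-0.1, -0.4], [0.2, 0.0], [-0.4, -0.9], [-2.1, -0.4], [-1.5, -0.5], [-1.0, 0.2]]
```

```bash
sed -i 's/(\[38,117,40\],291.8,262),(\[38,-117,40\],213,185.5)/([17,117,42],300.3,252.9),([17,-117,42],221.5,175.6)/' fit.py; python3 fit.py; sed 's/\[p\[0\],p\[1\],64\]/[p[0],p[1],p[4]]/;s/2.36,.3\]/2.36,.3,64]/' fit.py > fit2.py; python3 fit2.py|head -3
python3 - <<'E'
from h import *
# check camera offset using visible TCP? base plate
o=ctrl.get_obs();print(proj("scene",o["ee_pos"]),proj("top",o["ee_pos"]))
E
```

```text
[5.19986488e+02 1.46774216e+02 2.37324338e+00 2.42254840e-01]
[[-0.3, -0.1], [-0.1, -0.0], [-0.1, -1.2], [-0.3, -1.3], [-1.0, -0.5], [-0.3, -0.4], [0.0, -0.6], [-1.1, -1.7], [-0.4, -0.8], [-0.8, -2.8], [-1.9, -1.7], [0.6, -2.8], [0.8, -2.6]]
[ 4.70667850e+02 -2.63506069e+02 -3.55337787e-01]
[[-0.8, 0.5], [-0.2, -0.7], [-0.6, -0.1], [-1.5, 1.5], [-0.1, -0.4], [0.2, 0.0], [-0.4, -0.9], [-2.1, -0.4], [-1.5, -0.5], [-1.0, 0.2]]
[5.19035177e+02 1.47588076e+02 2.37346271e+00 2.64407041e-01
 5.66920260e+01]
[[0.0, 0.7], [-0.5, 0.2], [-0.0, -0.6], [-0.4, 0.2], [-0.5, -0.2], [-0.5, -0.2], [0.5, 0.2], [-1.0, 0.4], [-0.0, 0.4], [-0.9, -0.4], [-1.5, 0.2], [0.7, -0.4], [0.2, -0.2]]
[[117.06466518  55.56297533]] [[645.23127681 363.08317166]]
```

```bash
cat >> h.py <<'E'
P0=np.array([519.5,147.2,64.]);YAW=2.3733
def facetool(): # tool z=-n, tool y = -face x
    f=Rf(YAW).as_matrix();return R.from_matrix(np.c_[-f[:,1],-f[:,0],-f[:,2]])
def w(f): return Rf(YAW).apply(f)+P0
def f(wp): return Rf(YAW).inv().apply(np.asarray(wp)-P0)
def delta(pos,rot=None):
    o=ctrl.get_obs();c=R.from_rotvec(o["orientation"]);rot=rot or c
    print("xyz",c.inv().apply(pos-o["ee_pos"]).round(1),"rot",(c.inv()*rot).as_rotvec().round(3))
E
python3 - <<'E'
from h import *
print(np.linalg.det(facetool().as_matrix()))
delta(w([-8,-80,140]),facetool())
delta(w([-8,-80,140])+[0,0,100],facetool())
E
```

```text
0.9999999999999997
xyz [ 638.9 -486.2   48.6] rot [ 0.603 -0.112 -0.355]
xyz [ 638.9 -486.3  -51.4] rot [ 0.603 -0.112 -0.355]
```

```bash
R='{"xyz":[639,-486,-51],"rot":[0.603,-0.112,-0.355]}'; true
python3 -m inch '[{"xyz":[0,0,-60],"rot":[0,0,0]},{"xyz":[0,0,-60],"rot":[0,0,0]},{"xyz":[639,-486,-51],"rot":[0.603,-0.112,-0.355]},{"xyz":[639,-486,-51],"rot":[0.603,-0.112,-0.355]},{"xyz":[639,-486,-51],"rot":[0.603,-0.112,-0.355]},{"xyz":[639,-486,-51],"rot":[0.603,-0.112,-0.355]},{"xyz":[639,-486,-51],"rot":[0.603,-0.112,-0.355]},{"xyz":[639,-486,-51],"rot":[0.603,-0.112,-0.355]},{"xyz":[639,-486,-51],"rot":[0.603,-0.112,-0.355]},{"xyz":[639,-486,-51],"rot":[0.603,-0.112,-0.355]},{"xyz":[639,-486,-51],"rot":[0.603,-0.112,-0.355]},{"xyz":[639,-486,-51],"rot":[0.603,-0.112,-0.355]}]' 255
python3 - <<'E'
from h import *
delta(w([-8,-80,140]),facetool());print(ctrl.get_obs()["qpos"])
E
```

```text
t: 1.1
ee_pos: [458.5, -195.9, 277.5]
orientation: [-2.358, -1.0, 0.316]
ft_force: [1.0, -0.8, 0.6]
width: 11.0
grasp_force: 0.0
xyz [369.1 -29.1 146.3] rot [-0.     0.    -0.001]
[-0.51645729  0.48689391  1.5296956   0.14473827  1.71965554  0.22979978]
```

```bash
python3 -m inch '[{"xyz":[369,-29,80],"rot":[0,0,0]},{"xyz":[369,-29,80],"rot":[0,0,0]},{"xyz":[369,-29,80],"rot":[0,0,0]},{"xyz":[369,-29,80],"rot":[0,0,0]},{"xyz":[369,-29,80],"rot":[0,0,0]},{"xyz":[369,-29,80],"rot":[0,0,0]},{"xyz":[369,-29,80],"rot":[0,0,0]},{"xyz":[369,-29,80],"rot":[0,0,0]},{"xyz":[369,-29,80],"rot":[0,0,0]},{"xyz":[369,-29,80],"rot":[0,0,0]},{"xyz":[369,-29,80],"rot":[0,0,0]},{"xyz":[369,-29,146],"rot":[0,0,0]}]' 255
python3 -m inch '[{"xyz":[0,0,40],"rot":[0,0,0]},{"xyz":[0,0,40],"rot":[0,0,0]}]' 255
python3 - <<'E'
from h import *
o=ctrl.get_obs();print(f(o["ee_pos"]),o["qpos"]);delta(w([-8,-80,36]),facetool())
cv2.imwrite("pics/p.png",np.vstack([cv2.resize(ctrl.get_image("scene")[80:260,290:490,::-1],(720,648))[:300*2]]))
E
```

```text
t: 2.1
ee_pos: [652.4, 130.5, 199.5]
orientation: [-2.364, -1.004, 0.301]
ft_force: [1.2, 0.1, -0.3]
width: 0.2
grasp_force: 0.0
t: 2.27
ee_pos: [624.1, 148.8, 156.2]
orientation: [-2.354, -0.996, 0.33]
ft_force: [-0.5, 0.1, -0.7]
width: 0.4
grasp_force: 0.0
[ -7.83763193 -73.81291829 118.06791685] [0.01855947 0.74382053 1.37347848 0.41748137 1.5017954  0.65672223]
xyz [ 6.9  0.7 82. ] rot [-0.007  0.008 -0.004]
```

View pics/p.png

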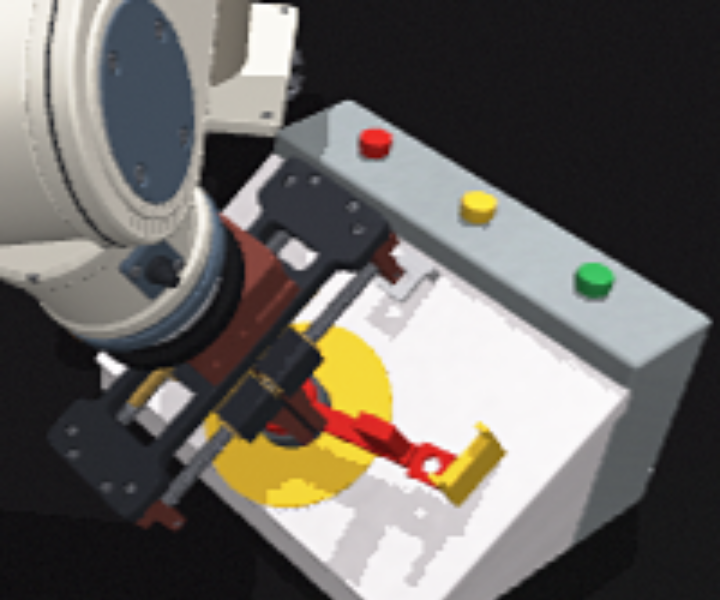

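The shut fingers hang at about (300,430) in the crop, clear of the handle, whose paddle is at (375,425). Next I'll go down beside it and check camera bias.

```bash
python3 - <<'E'
from h import *
print(proj("scene",ctrl.get_obs()["ee_pos"]))
E
python3 -m inch '[{"xyz":[7,1,40],"rot":[0,0,0]},{"xyz":[7,1,78],"rot":[0,0,0]},{"xyz":[7,1,82],"rot":[0,0,0]},{"xyz":[7,1,82],"rot":[0,0,0]}]' 255
python3 - <<'E'
from h import *
o=ctrl.get_obs();p=f(o["ee_pos"]);print(p);delta(w([-8,-80,36]),facetool())
for a in np.arange(.2,1.6,.1).tolist()+[1.571]:
    d=6+13.5*abs(np.cos(a))+10*abs(np.sin(a)); q=76*np.array([np.sin(a),-np.cos(a)])-d*np.array([np.cos(a),np.sin(a)])
    print(round(a,2),q.round(1),"tool",[round(-(q[1]-p[1]),1),round(-(q[0]-p[0]),1)])
E
```

```text
[[373.42500163 196.32553386]]
t: 2.65
ee_pos: [601.6, 184.7, 94.0]
orientation: [-2.358, -0.999, 0.319]
ft_force: [0.3, -0.2, -0.2]
width: 0.1
grasp_force: 0.0
[ -9.81283052 -83.96293539  43.4680373 ]
xyz [-4.  -1.8  7.5] rot [-0.001  0.002 -0.001]
0.2 [ -5.7 -78.7] tool [np.float64(-5.3), np.float64(-4.1)]
0.3 [  1.6 -79.1] tool [np.float64(-4.9), np.float64(-11.4)]
0.4 [  9.  -78.7] tool [np.float64(-5.3), np.float64(-18.8)]
0.5 [ 16.6 -77.6] tool [np.float64(-6.4), np.float64(-26.4)]
0.6 [ 24.1 -75.6] tool [np.float64(-8.4), np.float64(-33.9)]
0.7 [ 31.5 -72.8] tool [np.float64(-11.2), np.float64(-41.4)]
0.8 [ 38.8 -69.1] tool [np.float64(-14.8), np.float64(-48.6)]
0.9 [ 45.7 -64.7] tool [np.float64(-19.3), np.float64(-55.5)]
1.0 [ 52.2 -59.3] tool [np.float64(-24.6), np.float64(-62.0)]
1.1 [ 58.2 -53.2] tool [np.float64(-30.7), np.float64(-68.0)]
1.2 [ 63.5 -46.4] tool [np.float64(-37.6), np.float64(-73.3)]
1.3 [ 68.1 -38.9] tool [np.float64(-45.1), np.float64(-77.9)]
1.4 [ 71.8 -30.8] tool [np.float64(-53.2), np.float64(-81.6)]
1.5 [ 74.6 -22.3] tool [np.float64(-61.7), np.float64(-84.4)]
1.57 [ 76. -16.] tool [np.float64(-68.0), np.float64(-85.8)]
```

```bash
python3 -m inch '[{"xyz":[-5,0,6],"rot":[0,0,0]},{"xyz":[-5,-4,6],"rot":[0,0,0]},{"xyz":[-5,-8,6],"rot":[0,0,0]},{"xyz":[-5,-12,6],"rot":[0,0,0]},{"xyz":[-5,-19,6],"rot":[0,0,0]},{"xyz":[-6,-26,6],"rot":[0,0,0]},{"xyz":[-8,-34,6],"rot":[0,0,0]},{"xyz":[-8,-34,6],"rot":[0,0,0]},{"xyz":[-8,-34,6],"rot":[0,0,0]}]' 255
python3 - <<'E'
from h import *
o=ctrl.get_obs();p=f(o["ee_pos"]);print(p, Rf(YAW).inv().apply(o["ft_force"]));delta(w(p),facetool())
E
```

```text
t: 3.4
ee_pos: [575.2, 201.3, 109.9]
orientation: [-2.36, -1.001, 0.313]
ft_force: [1.3, -0.5, -0.5]
width: 0.2
grasp_force: 0.7
[ 24.32224675 -77.60546031  38.97247835] [-1.39410615 -0.55106562  0.33123701]
xyz [ 0. -0. -0.] rot [ 0.002 -0.001  0.   ]
```

```bash
python3 -m inch '[{"xyz":[-5,-7,0],"rot":[0,0,0]},{"xyz":[-8,-14,0],"rot":[0,0,0]},{"xyz":[-13,-21,0],"rot":[0,0,0]},{"xyz":[-18,-28,0],"rot":[0,0,0]},{"xyz":[-24,-34,0],"rot":[0,0,0]},{"xyz":[-31,-39,0],"rot":[0,0,0]},{"xyz":[-39,-44,0],"rot":[0,0,0]},{"xyz":[-47,-47,0],"rot":[0,0,0]},{"xyz":[-53,-49,0],"rot":[0,0,0]},{"xyz":[-58,-50,0],"rot":[0,0,0]},{"xyz":[-58,-50,0],"rot":[0,0,0]},{"xyz":[-58,-50,0],"rot":[0,0,0]}]' 255
python3 - <<'E'
from h import *
o=ctrl.get_obs();p=f(o["ee_pos"]);print(p, Rf(YAW).inv().apply(o["ft_force"]))
E
```

```text
t: 4.4
ee_pos: [505.2, 188.4, 138.0]
orientation: [-2.359, -1.0, 0.314]
ft_force: [1.9, 0.9, 0.3]
width: 0.3
grasp_force: 0.9
[ 74.33221542 -19.71078961  38.34644787] [-0.43596555 -1.92761817  0.7018734 ]
```

Keep pushing toward face +y until the stop shows.

```bash
cat > st.py <<'E'
from h import *
o=ctrl.get_obs();p=f(o["ee_pos"]);print("face",p.round(2), "F",Rf(YAW).inv().apply(o["ft_force"]).round(1),"M",o["moment"].round(2),o["width"].round(1),o["t"])
E
for i in 1; do python3 -m inch '[{"xyz":[-2,0,0],"rot":[0,0,0]},{"xyz":[-3,0,0],"rot":[0,0,0]},{"xyz":[-3,0,0],"rot":[0,0,0]}]' 255 >/dev/null; python3 st.py
python3 -m inch '[{"xyz":[-2,0,0],"rot":[0,0,0]},{"xyz":[-3,0,0],"rot":[0,0,0]},{"xyz":[-3,0,0],"rot":[0,0,0]}]' 255 >/dev/null; python3 st.py
python3 -m inch '[{"xyz":[-2,0,0],"rot":[0,0,0]},{"xyz":[-2,0,0],"rot":[0,0,0]},{"xyz":[-2,0,0],"rot":[0,0,0]}]' 255 >/dev/null; python3 st.py; done
```

```text
Traceback (most recent call last):
  File "st.py", line 2, in <module>
    o=ctrl.get_obs();p=f(o["ee_pos"]);print("face",p.round(2), "F",Rf(YAW).inv().apply(o["ft_force"]).round(1),"M",o["moment"].round(2),o["width"].round(1),o["t"])
                                                                                                                                        ^^^^^^^^^^^^^^^^
AttributeError: 'float' object has no attribute 'round'
Traceback (most recent call last):
  File "st.py", line 2, in <module>
    o=ctrl.get_obs();p=f(o["ee_pos"]);print("face",p.round(2), "F",Rf(YAW).inv().apply(o["ft_force"]).round(1),"M",o["moment"].round(2),o["width"].round(1),o["t"])
                                                                                                                                        ^^^^^^^^^^^^^^^^
AttributeError: 'float' object has no attribute 'round'
Traceback (most recent call last):
  File "st.py", line 2, in <module>
    o=ctrl.get_obs();p=f(o["ee_pos"]);print("face",p.round(2), "F",Rf(YAW).inv().apply(o["ft_force"]).round(1),"M",o["moment"].round(2),o["width"].round(1),o["t"])
                                                                                                                                        ^^^^^^^^^^^^^^^^
AttributeError: 'float' object has no attribute 'round'
```

```bash
sed -i 's/o\["width"\].round(1)/round(o["width"],1)/' st.py; python3 st.py
```

```text
face [ 74.45 -17.09  38.58] F [  1.1 -24.6  -7.2] M [ 2.42 -2.37 -2.32] 0.2 5.15
```

The stop is reached, with 25 N against the push. I'll back off, then touch the paddle's inner end to pin down the face x offset.

```bash
python3 -m inch '[{"xyz":[0,0,0],"rot":[0,0,0]},{"xyz":[0,0,0],"rot":[0,0,0]},{"xyz":[8,0,0],"rot":[0,0,0]},{"xyz":[18,0,0],"rot":[0,0,0]},{"xyz":[18,15,0],"rot":[0,0,0]},{"xyz":[18,29,0],"rot":[0,0,0]},{"xyz":[8,29,0],"rot":[0,0,0]},{"xyz":[-5,29,0],"rot":[0,0,0]},{"xyz":[-5,29,0],"rot":[0,0,0]},{"xyz":[-5,29,0],"rot":[0,0,0]}]' 255 >/dev/null; python3 st.py
for i in 1; do python3 -m inch '[{"xyz":[0,-3,0],"rot":[0,0,0]},{"xyz":[0,-5,0],"rot":[0,0,0]},{"xyz":[0,-5,0],"rot":[0,0,0]},{"xyz":[0,-5,0],"rot":[0,0,0]}]' 255 >/dev/null;  python3 st.py; python3 -m inch '[{"xyz":[0,-2,0],"rot":[0,0,0]},{"xyz":[0,-3,0],"rot":[0,0,0]},{"xyz":[0,-3,0],"rot":[0,0,0]}]' 255 >/dev/null;  python3 st.py; python3 -m inch '[{"xyz":[0,-2,0],"rot":[0,0,0]},{"xyz":[0,-3,0],"rot":[0,0,0]},{"xyz":[0,-3,0],"rot":[0,0,0]}]' 255 >/dev/null;  python3 st.py; done
```

```text
face [45.28 -4.66 37.71] F [-0.1  0.  -0.1] M [-0.14 -0.19 -0.  ] 0.3 5.9833
face [50.59 -6.45 37.93] F [-1.4  0.3  0.1] M [-0.27 -0.22 -0.03] 0.8 6.3167
face [53.52 -6.22 37.71] F [ 0.3 -0.   0.2] M [-0.26 -0.21 -0.  ] 0.3 6.5667
face [55.55 -6.12 37.67] F [-5.5 -0.7 -1.4] M [-0.75 -0.87 -0.01] 0.3 6.8167
```

```bash
python3 -m inch '[{"xyz":[0,3,-10],"rot":[0,0,0]},{"xyz":[0,3,-50],"rot":[0,0,0]},{"xyz":[0,3,-90],"rot":[0,0,0]},{"xyz":[0,3,-130],"rot":[0,0,0]},{"xyz":[0,3,-150],"rot":[0,0,0]},{"xyz":[0,3,-150],"rot":[0,0,0]}]' 255 >/dev/null
cat >> h.py <<'E'
P0=P0+Rf(YAW).apply([0,-1.1,0])+3.4*np.array([np.cos(YAW),np.sin(YAW),0])
BY=-0.3553;B0=np.array([470.7,-263.5,0])
def bartool():
    c,s_=np.cos(BY),np.sin(BY);return R.from_matrix(np.array([[-s_,c,0],[c,s_,0],[0,0,-1]]).T)
E
python3 - <<'E'
from h import *
b=bartool();print(np.linalg.det(b.as_matrix()))
delta(B0+[0,0,140],b);print(ctrl.get_obs()["ee_pos"])
E
```

```text
1.0
xyz [-337.   213.9  -12.5] rot [-0.594 -0.131 -0.401]
[573.54807893 105.35206183 253.15000486]
```

```bash
python3 -m inch '[{"xyz":[-337,214,-12],"rot":[-0.594,-0.131,-0.401]},{"xyz":[-337,214,-12],"rot":[-0.594,-0.131,-0.401]},{"xyz":[-337,214,-12],"rot":[-0.594,-0.131,-0.401]},{"xyz":[-337,214,-12],"rot":[-0.594,-0.131,-0.401]},{"xyz":[-337,214,-12],"rot":[-0.594,-0.131,-0.401]},{"xyz":[-337,214,-12],"rot":[-0.594,-0.131,-0.401]},{"xyz":[-337,214,-12],"rot":[-0.594,-0.131,-0.401]},{"xyz":[-337,214,-12],"rot":[-0.594,-0.131,-0.401]},{"xyz":[-337,214,-12],"rot":[-0.594,-0.131,-0.401]},{"xyz":[-337,214,-12],"rot":[-0.594,-0.131,-0.401]},{"xyz":[-337,214,-12],"rot":[-0.594,-0.131,-0.401]},{"xyz":[-337,214,-12],"rot":[-0.594,-0.131,-0.401]}]' 130
python3 - <<'E'
from h import *
delta(B0+[0,0,80],bartool())
t=ctrl.get_image("top")[:,:,::-1];s=ctrl.get_image("scene")[:,:,::-1]
def c(i,x,y,w,h,k):
    o=cv2.resize(i[y:y+h,x:x+w],None,fx=k,fy=k,interpolation=cv2.INTER_CUBIC)
    for a in range((x+19)//20*20,x+w,20): cv2.putText(o,"|"+str(a),((a-x)*k,10),0,.35,(0,255,0))
    for a in range((y+19)//20*20,y+h,20): cv2.putText(o,"-"+str(a),(0,(a-y)*k),0,.35,(0,255,0))
    return o
cv2.imwrite("pics/q.png",np.vstack([np.hstack([c(t,190,160,130,100,3),c(s,310,115,130,100,3)]),np.hstack([c(t,380,190,130,90,3),c(s,160,110,130,90,3)])]))
E
```

```text
t: 8.32
ee_pos: [465.1, -261.9, 134.7]
orientation: [-2.573, -1.789, 0.012]
ft_force: [0.2, 1.2, -0.6]
width: 43.5
grasp_force: 0.0
xyz [ 0.6  6.4 54.6] rot [-0.011  0.002 -0.   ]
```

View pics/q.png

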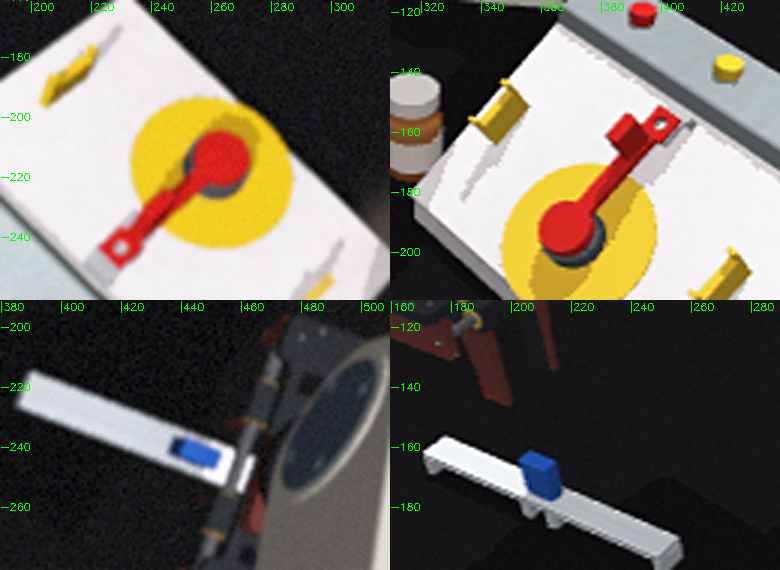

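Both views show the handle at off, its hole over the hasp hole (top ≈ (230,243), scene ≈ (401,157)). In the scene view the fingertips are around (206,139), above the block top at (209,162).

```bash
python3 - <<'E'
from h import *
o=ctrl.get_obs();e=o["ee_pos"];print(proj("scene",e),proj("scene",B0+[0,0,60]),proj("top",B0+[0,0,60]),o["width"])
E
python3 -m inch '[{"xyz":[1,6,40],"rot":[0,0,0]},{"xyz":[1,6,50],"rot":[0,0,0]},{"xyz":[1,6,50],"rot":[0,0,0]},{"xyz":[1,6,50],"rot":[0,0,0]}]' 130
python3 - <<'E'
from h import *
delta(B0+[0,0,28],bartool());print(proj("scene",ctrl.get_obs()["ee_pos"]))
cv2.imwrite("pics/r.png",cv2.resize(ctrl.get_image("scene")[110:210,150:280,::-1],(780,600),interpolation=cv2.INTER_CUBIC))
E
```

```text
[[203.42855325 136.87127683]] [[208.15708949 162.68904496]] [[446.4624642 240.7422363]] 43.18469948837906
t: 8.75
ee_pos: [471.7, -261.7, 85.5]
orientation: [-2.57, -1.795, 0.013]
ft_force: [0.1, 0.0, 0.6]
width: 42.8
grasp_force: 0.0
xyz [-1.9  0.3 57.5] rot [-0.01   0.003  0.004]
[[206.59843046 154.94005951]]
```

View pics/r.png

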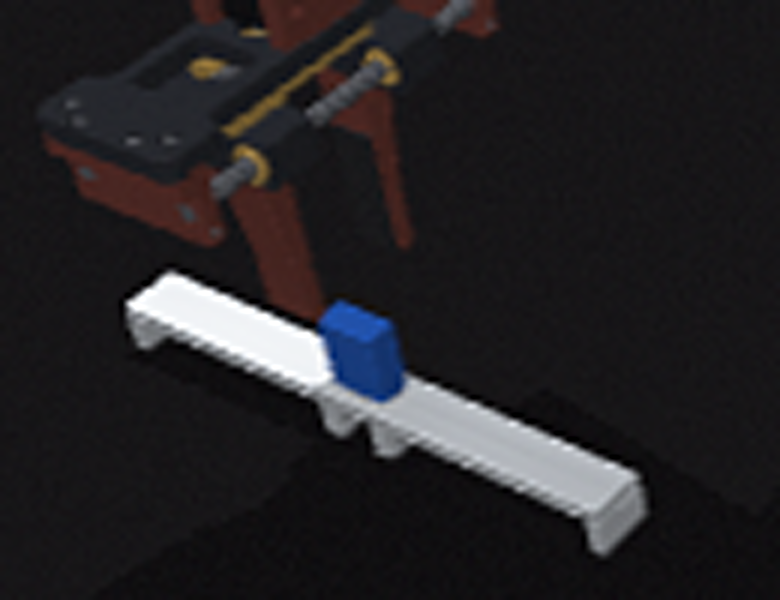

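```bash
python3 -m inch '[{"xyz":[-2,-1,35],"rot":[0,0,0]},{"xyz":[-2,-1,55],"rot":[-0.01,0.003,0.004]},{"xyz":[-2,-1,56],"rot":[-0.01,0.003,0.004]},{"xyz":[-2,-1,56],"rot":[-0.01,0.003,0.004]}]' 130
python3 -m inch '[{"xyz":[0,0,0],"rot":[0,0,0]},{"xyz":[0,0,0],"rot":[0,0,0]},{"xyz":[0,0,0],"rot":[0,0,0]},{"xyz":[0,0,0],"rot":[0,0,0]},{"xyz":[0,0,0],"rot":[0,0,0]},{"xyz":[0,0,0],"rot":[0,0,0]},{"xyz":[0,0,0],"rot":[0,0,0]},{"xyz":[0,0,0],"rot":[0,0,0]}]' 255
```

```text
t: 9.13
ee_pos: [469.8, -264.3, 30.2]
orientation: [2.58, 1.792, 0.001]
ft_force: [0.4, 0.1, 0.6]
width: 43.3
grasp_force: 0.0
t: 9.8
ee_pos: [470.4, -264.8, 30.5]
orientation: [2.578, 1.79, 0.002]
ft_force: [-1.1, 1.4, 7.9]
width: 16.0
grasp_force: 30.0
```

```bash
python3 -m inch '[{"xyz":[0,0,-10],"rot":[0,0,0]},{"xyz":[0,0,-40],"rot":[0,0,0]},{"xyz":[0,0,-80],"rot":[0,0,0]},{"xyz":[0,0,-120],"rot":[0,0,0]},{"xyz":[0,0,-160],"rot":[0,0,0]},{"xyz":[0,0,-200],"rot":[0,0,0]},{"xyz":[0,0,-220],"rot":[0,0,0]},{"xyz":[0,0,-220],"rot":[0,0,0]}]' 255
python3 - <<'E'
from h import *
delta(w([38,1.3,160]),facetool())
E
```

```text
t: 10.47
ee_pos: [471.8, -265.7, 255.5]
orientation: [2.572, 1.786, 0.008]
ft_force: [0.7, -0.8, -1.3]
width: 16.0
grasp_force: 30.0
xyz [380.5 -47.6  37.4] rot [0.614 0.125 0.399]
```

```bash
python3 -m inch '[{"xyz":[35,-4,0],"rot":[0,0,0]},{"xyz":[70,-9,0],"rot":[0.1,0.02,0.065]},{"xyz":[105,-13,0],"rot":[0.2,0.04,0.13]},{"xyz":[140,-18,0],"rot":[0.3,0.06,0.195]},{"xyz":[175,-22,0],"rot":[0.4,0.08,0.26]},{"xyz":[210,-26,0],"rot":[0.5,0.1,0.325]},{"xyz":[245,-30,0],"rot":[0.6,0.12,0.39]},{"xyz":[280,-35,10],"rot":[0.614,0.125,0.399]},{"xyz":[315,-40,20],"rot":[0.614,0.125,0.399]},{"xyz":[350,-44,30],"rot":[0.614,0.125,0.399]},{"xyz":[370,-46,35],"rot":[0.614,0.125,0.399]},{"xyz":[380,-48,37],"rot":[0.614,0.125,0.399]}]' 255
python3 -m inch '[{"xyz":[0,0,0],"rot":[0,0,0]},{"xyz":[0,0,0],"rot":[0,0,0]},{"xyz":[0,0,0],"rot":[0,0,0]}]' 255
python3 st.py
python3 - <<'E'
from h import *
delta(w([38,1.3,85]),facetool())
E
```

```text
t: 11.47
ee_pos: [556.3, 110.9, 210.0]
orientation: [-2.348, -0.997, 0.328]
ft_force: [0.3, -0.3, -2.4]
width: 15.6
grasp_force: 30.0
t: 11.72
ee_pos: [557.3, 107.1, 212.5]
orientation: [-2.351, -0.995, 0.322]
ft_force: [0.2, 0.2, -2.1]
width: 16.1
grasp_force: 30.0
face [ 37.38   3.67 155.17] F [-1.2 -0.2 -1.7] M [-0.39 -0.33 -0.02] 16.1 11.7167
xyz [ 2.5  0.  70.2] rot [-0.009  0.002 -0.002]
```

```bash
python3 -m inch '[{"xyz":[2,0,30],"rot":[0,0,0]},{"xyz":[2,0,60],"rot":[-0.009,0.002,-0.002]},{"xyz":[2,0,70],"rot":[-0.009,0.002,-0.002]},{"xyz":[2,0,70],"rot":[-0.009,0.002,-0.002]},{"xyz":[2,0,70],"rot":[-0.009,0.002,-0.002]},{"xyz":[2,0,70],"rot":[-0.009,0.002,-0.002]}]' 255 >/dev/null
python3 st.py
python3 - <<'E'
from h import *
delta(w([38,1.3,85]),facetool())
s=ctrl.get_image("scene");t=ctrl.get_image("top");cv2.imwrite("pics/s5.png",s[:,:,::-1]);cv2.imwrite("pics/t5.png",t[:,:,::-1])
def c(i,x,y,w,h,k):
    o=cv2.resize(i[y:y+h,x:x+w],None,fx=k,fy=k,interpolation=cv2.INTER_CUBIC)
    for a in range((x+19)//20*20,x+w,20): cv2.putText(o,"|"+str(a),((a-x)*k,10),0,.35,(0,255,0))
    for a in range((y+19)//20*20,y+h,20): cv2.putText(o,"-"+str(a),(0,(a-y)*k),0,.35,(0,255,0))
    return o
cv2.imwrite("pics/u.png",c(s[:,:,::-1],310,110,150,120,5))
E
```

```text
face [37.92  0.24 86.81] F [-0.8  0.1 -1.5] M [-0.34 -0.42 -0.  ] 15.9 12.2167
xyz [-1.1 -0.1  1.8] rot [ 0.001 -0.002  0.001]
```

View pics/u.png

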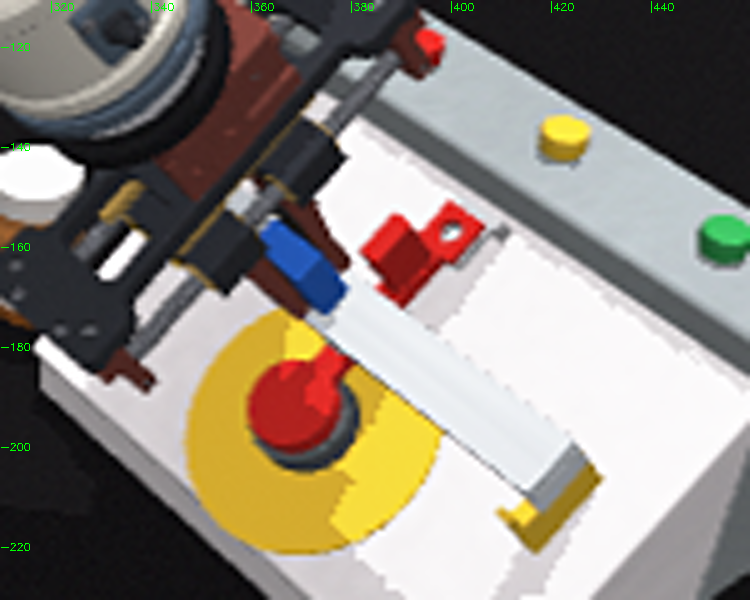

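Run:
```python
from h import *
L=[([0,0,29],368.5,190.8),([104,0,20],401,157.8),([-60,150,0],317.5,180),([130,150,0],365.5,123),([130,-150,0],464.3,189.3)]
r=np.array([l[1:] for l in L])-proj("scene",w([l[0] for l in L]));print(r.round(1))
L2=[([-60,-150,0],232,157),([-60,150,0],324.5,248),([0,0,29],264.2,212.7),([104,0,20],230,243.2)]
print((np.array([l[1:] for l in L2])-proj("top",w([l[0] for l in L2]))).round(1))
b=np.median(r,0)
t=f(ctrl.get_obs()["ee_pos"]);c=np.array([[415,208.6],[424.4,197.4]])-b
def G(p): return (proj("scene",w([[p[0]-14,p[1]-132,t[2]-6.5],[p[0]+14,p[1]-132,t[2]-6.5]]))-c).ravel()
q=least_squares(G,[38,0]);print(t,q.x,q.fun)
```

```text
[[-0.6  2.2]
 [-0.9  3.2]
 [ 0.4  2.1]
 [-2.2  3.1]
 [-2.5  3.1]]
[[ 1.9 -0.8]
 [ 1.7 -0.9]
 [ 1.8  0.2]
 [ 2.7 -0.6]]
[38.01255358  0.17268574 86.62667843] [42.45133635  1.28057427] [-0.27846517 -0.04478316  0.27492795  0.04251104]
```

```bash
python3 -m inch '[{"xyz":[0,1,10],"rot":[0,0,0]},{"xyz":[0,1,20],"rot":[0,0,0]},{"xyz":[0,1,24],"rot":[0,0,0]},{"xyz":[0,1,27],"rot":[0,0,0]},{"xyz":[0,1,27],"rot":[0,0,0]},{"xyz":[0,1,27],"rot":[0,0,0]}]' 255 >/dev/null
python3 st.py
python3 -m inch '[{"xyz":[0,0,2],"rot":[0,0,0]},{"xyz":[0,0,4],"rot":[0,0,0]},{"xyz":[0,0,4],"rot":[0,0,0]},{"xyz":[0,0,4],"rot":[0,0,0]}]' 255 >/dev/null
python3 st.py
```

```text
face [37.69  0.8  57.4 ] F [-1.6  0.3 -1.5] M [-0.37 -0.41  0.02] 15.8 12.8167
face [37.58  0.34 54.03] F [-1.  -1.8  0.6] M [-0.32 -0.3  -0.09] 15.9 13.15
```

```bash
python3 -m inch '[{"xyz":[0,0,2],"rot":[0,0,0]},{"xyz":[0,0,3],"rot":[0,0,0]},{"xyz":[0,0,3],"rot":[0,0,0]}]' 255 >/dev/null
python3 st.py
python3 -m inch '[{"xyz":[0,0,2],"rot":[0,0,0]},{"xyz":[0,0,3],"rot":[0,0,0]},{"xyz":[0,0,3],"rot":[0,0,0]}]' 255 >/dev/null
python3 st.py
```

```text
face [37.43  0.2  52.85] F [ 1.3  0.7 13.4] M [-0.28  0.33  0.18] 16.1 13.4
face [36.98  1.02 48.24] F [-2.9  2.3  3.2] M [-0.47 -0.66  0.13] 15.9 13.65
```

```bash
python3 -m inch '[{"xyz":[0,0,1],"rot":[0,0,0]},{"xyz":[0,0,2],"rot":[0,0,0]},{"xyz":[0,0,2],"rot":[0,0,0]}]' 255 >/dev/null
python3 st.py
python3 -m inch '[{"xyz":[0,0,1],"rot":[0,0,0]},{"xyz":[0,0,2],"rot":[0,0,0]},{"xyz":[0,0,2],"rot":[0,0,0]}]' 255 >/dev/null
python3 st.py
```

```text
face [36.95  1.1  47.05] F [-2.6  4.5 10.1] M [-0.57 -0.26  0.34] 16.1 13.9
face [36.97  1.04 46.99] F [ 0.1  7.5 21.6] M [-0.61  0.55  0.67] 16.2 14.15
```

```bash
python3 -m inch '[{"xyz":[0,0,-2],"rot":[0,0,0]},{"xyz":[-1,0,-2],"rot":[0,0,0]},{"xyz":[-2,0,-2],"rot":[0,0,0]},{"xyz":[-2,0,-2],"rot":[0,0,0]}]' 255 >/dev/null
python3 st.py
python3 -m inch '[{"xyz":[-2,0,0],"rot":[0,0,0]},{"xyz":[-2,0,0],"rot":[0,0,0]},{"xyz":[-2,0,0],"rot":[0,0,0]}]' 255 >/dev/null
python3 st.py
python3 -m inch '[{"xyz":[0,0,2],"rot":[0,0,0]},{"xyz":[0,0,2],"rot":[0,0,0]},{"xyz":[0,0,2],"rot":[0,0,0]}]' 255 >/dev/null
python3 st.py
```

```text
face [36.96  1.29 47.05] F [-2.7 -3.3  8.1] M [-0.09 -0.78 -0.14] 15.9 14.4833
face [36.92  3.1  47.07] F [-3.  -3.8  7.4] M [-0.09 -0.83 -0.26] 15.8 14.7333
face [36.93  3.05 46.99] F [-0.6  0.3 19.6] M [-0.17  0.    0.17] 15.7 14.9833
```

Flat and sliding freely, so it seems seated. I'll ease along +y so the jaw nudges the handle against its stop, then back off.

```bash
python3 -m inch '[{"xyz":[0,0,-2],"rot":[0,0,0]},{"xyz":[-2,0,-2],"rot":[0,0,0]},{"xyz":[-2,0,-2],"rot":[0,0,0]},{"xyz":[-2,0,-2],"rot":[0,0,0]}]' 255 >/dev/null
python3 st.py
python3 -m inch '[{"xyz":[-2,0,0],"rot":[0,0,0]},{"xyz":[-2,0,0],"rot":[0,0,0]},{"xyz":[-2,0,0],"rot":[0,0,0]}]' 255 >/dev/null
python3 st.py
python3 -m inch '[{"xyz":[-2,0,0],"rot":[0,0,0]},{"xyz":[-2,0,0],"rot":[0,0,0]},{"xyz":[-2,0,0],"rot":[0,0,0]}]' 255 >/dev/null
python3 st.py
```

```text
face [36.98  4.65 47.09] F [-3.5 -6.4  6.5] M [ 0.12 -0.98 -0.39] 15.8 15.3167
face [36.99  4.93 47.08] F [ -1.1 -13.8   3.5] M [ 0.86 -1.63 -1.  ] 15.8 15.5667
face [36.99  5.41 47.13] F [ -1.9 -20.5   0.6] M [ 1.48 -2.25 -1.59] 15.8 15.8167
```

```bash
python3 -m inch '[{"xyz":[2,0,0],"rot":[0,0,0]},{"xyz":[5,0,0],"rot":[0,0,0]},{"xyz":[5,0,0],"rot":[0,0,0]},{"xyz":[5,0,0],"rot":[0,0,0]}]' 255 >/dev/null
python3 st.py
python3 -m inch '[{"xyz":[0,0,0],"rot":[0,0,0]},{"xyz":[0,0,0],"rot":[0,0,0]},{"xyz":[0,0,0],"rot":[0,0,0]},{"xyz":[0,0,0],"rot":[0,0,0]},{"xyz":[0,0,0],"rot":[0,0,0]}]' 191 >/dev/null
python3 st.py
```

```text
face [37.    5.2  46.95] F [-1.7  1.3 10.2] M [-0.29 -0.49  0.16] 15.9 16.15
face [37.89  6.1  45.08] F [ 0.2 -0.1  0. ] M [-0.25 -0.21  0.05] 22.2 16.5667
```

```bash
python3 -m inch '[{"xyz":[0,0,-4],"rot":[0,0,0]},{"xyz":[0,0,-12],"rot":[0,0,0]},{"xyz":[0,0,-25],"rot":[0,0,0]},{"xyz":[0,0,-50],"rot":[0,0,0]},{"xyz":[0,0,-90],"rot":[0,0,0]},{"xyz":[200,0,-150],"rot":[0,0,0]},{"xyz":[200,0,-150],"rot":[0,0,0]},{"xyz":[200,0,-150],"rot":[0,0,0]},{"xyz":[200,0,-150],"rot":[0,0,0]},{"xyz":[200,0,-150],"rot":[0,0,0]},{"xyz":[200,0,-150],"rot":[0,0,0]},{"xyz":[200,0,-150],"rot":[0,0,0]}]' 191 >/dev/null
python3 -m inch '[{"xyz":[-250,0,0],"rot":[0,0,0]},{"xyz":[-250,0,0],"rot":[0,0,0]},{"xyz":[-250,0,0],"rot":[0,0,0]},{"xyz":[-250,0,0],"rot":[0,0,0]}]' 191 >/dev/null; python3 st.py
```

```text
face [ 38.26 -24.14 195.57] F [-1.3 -1.6 -0. ] M [-0.2  -0.26  0.02] 21.9 17.9
```

```bash
python3 -m inch '[{"xyz":[-330,0,0],"rot":[0,0,0]},{"xyz":[-330,0,0],"rot":[0,0,0]},{"xyz":[-330,0,0],"rot":[0,0,0]},{"xyz":[-330,0,0],"rot":[0,0,0]},{"xyz":[-330,0,0],"rot":[0,0,0]},{"xyz":[-330,0,0],"rot":[0,0,0]},{"xyz":[-330,0,0],"rot":[0,0,0]},{"xyz":[-330,0,0],"rot":[0,0,0]},{"xyz":[-330,0,0],"rot":[0,0,0]},{"xyz":[-330,0,0],"rot":[0,0,0]}]' 191 >/dev/null
python3 - <<'E'
from h import *
t=ctrl.get_image("top")[:,:,::-1];s=ctrl.get_image("scene")[:,:,::-1]
def c(i,x,y,w,h,k): return cv2.resize(i[y:y+h,x:x+w],None,fx=k,fy=k,interpolation=cv2.INTER_CUBIC)
cv2.imwrite("pics/v.png",np.hstack([c(s,310,115,130,120,4)[:480,:400*2],c(t,190,160,56*2,120,4)])[:, :968] if 0 else np.vstack([c(s,310,120,160,100,5)[:400],c(t,190,165,160,100,5)[:0]]) if 0 else np.hstack([c(s,318,118,100,120,4),c(t,200,165,100,120,4)]))
E
```

```text
(no output)
```

View pics/v.png

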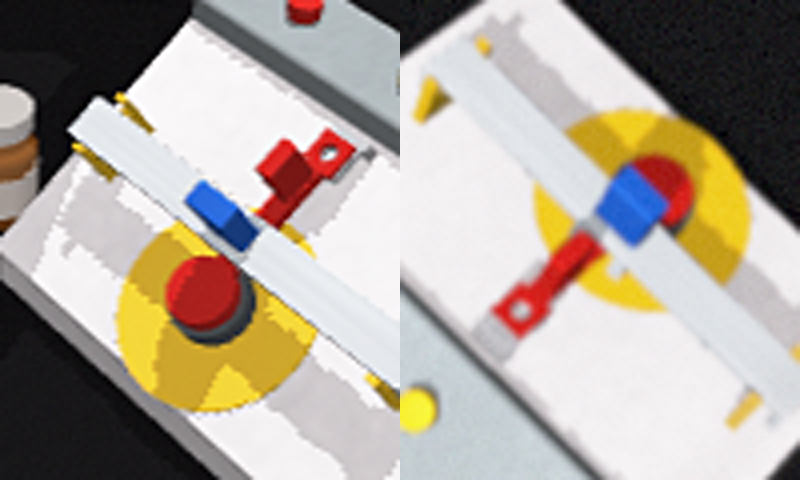

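The bar lies between the cheeks of both saddles, astride the arm, and the hole shows at (401,157) in the scene view, same as off. One quick numeric check of the visible bar end, then I hand in.

```bash
python3 -m inch '[{"xyz":[0,0,0],"rot":[0,0,0]},{"xyz":[0,0,0],"rot":[0,0,0]},{"xyz":[0,0,0],"rot":[0,0,0]}]' >/dev/null
python3 - <<'E'
from h import *
print(proj("scene",w([[24,134,38],[52,134,38]]))+[-.9,3.],"seen (335.5,150.5),(343,142.2)")
print(proj("top",w([[24,-130,38],[52,-130,38],[38,2,74]]))+[1.9,-.7],"seen top block",200+632/4,165+205/4,"end",200+462/4,165+38/4,200+428/4,165+75/4)
print(proj("top",w([[38,2,77]]))+[1.9,-.7])
E
```

```text
[[335.90780095 151.71881685]
 [343.67819804 142.79076119]] seen (335.5,150.5),(343,142.2)
[[214.66226832 173.70132536]
 [204.84772373 180.6823605 ]
 [258.80371952 213.7662411 ]] seen top block 358.0 216.25 end 315.5 174.5 307.0 183.75
[[259.2064448  213.13313757]]
```

```bash
python3 -c "
from workcell import ctrl
print(ctrl.close_job())"
```

```text
the job is handed in; nothing more can be done
None
```

The job is handed in, but no verdict came back: the handle was pushed home to its stop, the bar looks seated in both saddles with its jaws astride the arm, and the arm is clear after about 19 s of the 61 s.

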